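# Make up the condiment caddy for the dinner table

## Task

Make up the wooden condiment caddy for the dinner table: stand the brown wooden pepper mill in its wide well, the glass salt shaker in the steel-lined well that catches spilt grains, and the two spice jars with plain black caps one each in the two small wells, all upright, right down on the floor of their wells and let go. The two look-alike jars with a blue disc on the cap are for cooking: leave them standing where they are on the worktop.

Things in the scene. Friction and masses are not known exactly. Their poses are not given: they have to be found in the camera images.
- pepper_mill: Turned brown wooden pepper mill with a steel nub on top, 58 mm in diameter at the foot, 170 mm tall, rigid. Grip it at its round head, 50 mm in diameter, widest about 138 mm above the foot. Origin: centre of its underside; z is its axis, up. About 0.18 kg. (Another far back on the right, over 0.9 m away, is not meant.)
- salt_shaker: Clear glass salt shaker half full of white salt with a grey metal cap; 44 mm in diameter, 90 mm tall, rigid; the body is 44 mm wide up to about 65 mm, the cap about 36 mm. Origin: centre of its underside; z is its axis, up. About 0.1 kg. (Another far back on the right, over 0.9 m away, is not meant.)
- jar_green: Spice jar, upright glass cylinder 41 mm in diameter and 105 mm tall, rigid, with a full-width black cap (cap from 84 mm up). Origin: centre of its underside; z is its axis, up. About 0.11 kg. This one has a plain black cap and a green-and-black label; it belongs in the caddy.
- jar_tan: Spice jar, upright glass cylinder 41 mm in diameter and 105 mm tall, rigid, with a full-width black cap (cap from 84 mm up). Origin: centre of its underside; z is its axis, up. About 0.11 kg. This one has a plain black cap and a cream-and-brown label; it belongs in the caddy.
- jar_blue_a: Spice jar, upright glass cylinder 41 mm in diameter and 105 mm tall, rigid, with a full-width black cap (cap from 84 mm up). Origin: centre of its underside; z is its axis, up. About 0.11 kg. Look-alike: a blue disc on top of its black cap and a dark-blue label; it stays on the worktop.
- jar_blue_b: Spice jar, upright glass cylinder 41 mm in diameter and 105 mm tall, rigid, with a full-width black cap (cap from 84 mm up). Origin: centre of its underside; z is its axis, up. About 0.11 kg. Look-alike, the same as jar_blue_a: a blue disc on top of its black cap and a dark-blue label; it stays on the worktop.
- wide_well: A light oak holder block, 87 x 87 x 34 mm, fixed in the caddy. Origin: centre of its underside, on the well's axis, 5 mm above the worktop; z up. With the wide round well for the pepper mill, 70 mm across, 28 mm deep, chamfered mouth, floor 6 mm above the origin. The caddy: a 196 mm square wooden tray, rim 26 mm high, low steel handles on two sides, filled by four blocks two by two at 89 mm pitch, in any order.
- steel_well: A light oak holder block, 87 x 87 x 34 mm, fixed in the caddy. Origin: centre of its underside, on the well's axis, 5 mm above the worktop; z up. Its well is lined with a bright steel cup with a flared rim, 60 mm across inside, for the salt shaker; its floor is 7 mm above the origin, its rim 2 mm above the block's top.
- small_well_a: A light oak holder block, 87 x 87 x 34 mm, fixed in the caddy. Origin: centre of its underside, on the well's axis, 5 mm above the worktop; z up. With a small round well for a spice jar, 53 mm across, 28 mm deep, chamfered mouth, floor 6 mm above the origin.
- small_well_b: A light oak holder block, 87 x 87 x 34 mm, fixed in the caddy. Origin: centre of its underside, on the well's axis, 5 mm above the worktop; z up. The same as small_well_a: a small round well for a spice jar, 53 mm across, 28 mm deep, floor 6 mm above the origin. (Bystanders among the things, a green tin, a tumbler on a coaster, a blue timer, a teaspoon and a measuring cup, are under 105 mm tall.)
There are look-alikes about, which are no part of the job. What is shaped like the salt_shaker but orange is not meant.

How it is judged:
By the outcome, as a careful person would: the job done as asked, in the order asked, and still so for the second after the job is handed in, with the robot touching nothing.
It also fails if it takes over 112 s, if anything falls off the work surface, if the arm or the gripper's body presses on something with over 40 N, if the wrist force passes 120 N, or if a joint passes its speed limit or range.

## Robot

A 6-joint arm with a two-finger parallel gripper is mounted at the origin on the work surface; the furniture and walls round the work are solid. World frame = base frame: x ahead of the robot, y to its left, z up, the work surface at z = 0. Lengths are in mm, angles in rad, forces in N, time in s.
With the tool pointing down it reaches from about 300 to 1000 mm from the base axis. Payload 5.1 kg.
Tool frame: the origin (TCP) lies at the very end of the fingers, on their centre line; the grasp point (between the pads) lies 19 mm behind it; z points along the fingers, y is the line along which they close (so a half turn about z gives the same grasp; the last joint's range is limited). The gripper opens to 95 mm and grips with 3 to 60 N. Pads are 20 mm wide; open, the fingers measure 119 mm over their backs; the gripper's body (75 mm by 180 mm) begins 59 mm behind the grasp point.
Start: joints at [-1.22, 0.124, 1.65, -0, 1.367, -0.083], TCP at [273.177, -589.796, 214.656] pointing down, gripper open.
Joint ranges: [-2.61, 2.61], [-1.02, 2.33], [0.03, 2.71], [-1.35, 4.49], [0.32, 2.68], [-2.91, 2.91]. Speed limits (rad/s): [2.57, 2.57, 3.14, 3.14, 3.14, 3.14].

## Interface

Orientations are given as a 3x3 rotation matrix whose columns are the frame's x, y, z axes.
In Python, from cell import sensors, imaging, order gives the robot as it stands.
- The arm moves only by the tool move_arm, never from a script. Its argument "moves" is a list that holds one entry, the list of rows, each a list of 7 numbers: the turn, a rotation vector about the tool's x, y, z in rad, then the shift along the tool's x, y, z in m, then the finger opening in m, from 0 to 0.0951. A call has 1 to 5 rows; each row shifts and turns the commanded pose from where the row before left it, along the tool's axes as they then stand; what a row does not reach is not made up. A row lasts 1/8 s, in which the tool goes at most 62.5 mm and 10.7 degrees, less where a joint would pass 70% of its speed; a pose out of reach is approached as far as the arm can. A call is refused whole if a number of a shift passes 0.0625 or a number of a turn 0.188, either way. A call with a gripper value outside its range is refused whole. The fingers move at their own pace and stop on an object; the grip force is fixed at half the most. Time passes only in rows, so rows that do not move let the fingers close. It gives the time, the measured TCP pose, the force, the opening and the grip force at its end, in the units of the state.
- sensors.read_state(): the state, without advancing time (a new reading comes with each control period).
- imaging.camera(name): name is "scene" or "top" or "wrist"; returns a dict with "color" (384x512x3 uint8, blue, green, red), "fx", "fy", "cx", "cy" (pixels), "k1" (the pictures are not rectified: a ray, as slopes to the right and down, at radius r is drawn at 1 + k1 r^2 times it, then the intrinsics apply), "R" (3x3) and "t" (3): a world point X has camera coordinates R X + t; the wrist camera has in their place "hand_eye" (4x4, takes a point from camera to tool coordinates, whose origin is the TCP and whose axes are the flange's). Camera axes: x right, y down, z forward; pixel columns grow to the right and rows downward; lengths in mm; the calibration is good to about 2 mm. A picture is of the moment at which its call begins: read the wrist's pose just before it. There is no depth.
- order.job_done(): hands the job in; it is judged then, once.
The state is a dict: "time_s": time; "joint_pos": joint angles; "joint_velocities": joint speeds; "tau": joint torques, N m; "tcp_pos": TCP position; "eef_rot": TCP orientation; "wrist_force": force on the tool from outside, world axes, zero at the start; "torque": the same for the moment, N m; "width": finger opening in mm; "grip_force": force on a finger pad.
Only numpy, scipy, OpenCV 4.12 (cv2) and the standard library are available. Lean on these libraries where they do the work, as an engineer would, in place of code of your own. Each camera call takes 0.05 s, during which the arm holds its last target. There are 200 camera calls.

## Working session

There is one attempt and no reset: what is moved stays moved. The work goes in short steps, Python scripts to look and compute and a tool call to move; the robot and the scene stay as the last step left them, time stands still between calls to the robot, and variables do not carry over. Pictures are saved under pics/ and viewed, at most 14 in all, crops included, and the job is handed in when it is done.

Besides the shell and the picture viewer there is one more tool, called after "Emit:" in YAML: its name, and indented under it one key for each argument. move_arm: Moves the arm, as the interface text tells. Its arguments: {"type":"object","properties":{"moves":{"type":"array","items":{"type":"array","items":{"type":"array","items":{"type":"number"}}}}},"required":["moves"]}

```bash
ls; mkdir -p pics
cat > h.py <<'E'
import cv2,numpy as np
from cell import sensors,imaging,order
def snap(n,f):
    s=sensors.read_state(); c=imaging.camera(n); cv2.imwrite(f'pics/{f}.png',c['color'])
    return s,c
def pose(s,c):
    "camera rotation cam->world, centre"
    if 'R' in c: R=np.array(c['R']); return R.T,-R.T@np.array(c['t'])
    H=np.array(c['hand_eye']); Rw=np.array(s['eef_rot']); return Rw@H[:3,:3],Rw@H[:3,3]+np.array(s['tcp_pos'])
def ray(s,c,u,v):
    K=np.array([[c['fx'],0,c['cx']],[0,c['fy'],c['cy']],[0,0,1.]])
    p=cv2.undistortPoints(np.array([[[u,v]]],float),K,np.array([c['k1'],0,0,0,0.]))[0,0]
    # k1 model: xd = x(1+k1 r^2)
    R,o=pose(s,c); return o,R@np.array([p[0],p[1],1])
def onz(s,c,u,v,z):
    o,d=ray(s,c,u,v); return (o+d*(z-o[2])/d[2])[:2]
E
python3 - <<'E'
from h import *
import pickle
for n in ['scene','top','wrist']:
    s,c=snap(n,n+'0'); pickle.dump((s,c),open(n+'0.pkl','wb'))
    R,o=pose(s,c); print(n,o.round(),R[:,2].round(2),c['fx'],c['k1'])
print(s)
E
```

```text
pics
scene [-156.  696.  597.] [ 0.61 -0.64 -0.47] 410.63181214498303 -0.0865418471862968
top [401. -11. 890.] [ 0.17 -0.02 -0.98] 359.0020108670764 -0.02274989805319469
wrist [ 333. -563.  382.] [-0.22 -0.1  -0.97] 278.13609177400934 0.010132547722598364
{'time_s': 0.1, 'joint_pos': array([-1.21962078e+00,  1.24405597e-01,  1.65152748e+00, -2.88726466e-05,
        1.36751784e+00, -8.26015901e-02]), 'joint_velocities': array([-0.00061905, -0.00051599, -0.00306971, -0.00045467,  0.0006378 ,
       -0.00041375]), 'tau': array([ 4.57868664e-04, -4.18881261e+01, -3.61096072e+01,  7.76928244e-02,
        4.61628602e-02, -6.50361881e-05]), 'tcp_pos': array([ 272.95945799, -589.26637545,  213.53806034]), 'eef_rot': array([[ 9.07382271e-01,  4.20305807e-01, -6.65798467e-04],
       [ 4.20306316e-01, -9.07380620e-01,  1.73512422e-03],
       [ 1.25150161e-04, -1.85426026e-03, -9.99998273e-01]]), 'wrist_force': array([ 0.22504536, -0.2333825 , -0.55224208]), 'torque': array([ 0.04283273, -0.03558339, -0.01853652]), 'grip_force': 0.0, 'width': 94.87587144724087}
```

View pics/top0.png

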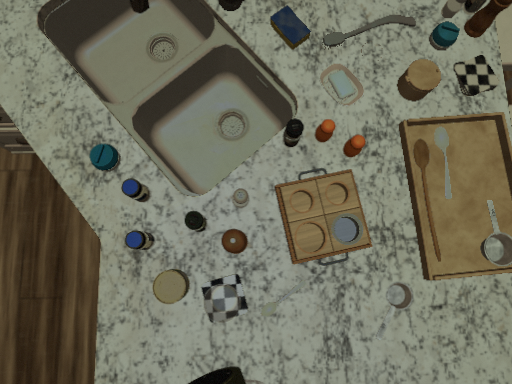

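View pics/scene0.png

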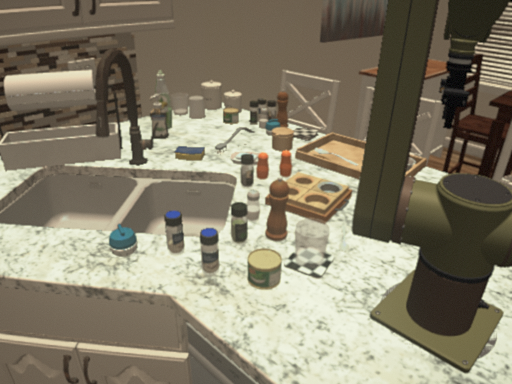

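The top view shows candidates. There are two plain black caps at about (195,220) and (293,130), and two blue-disc caps at (130,187) and (137,240). The salt is at (240,197), since (326,130) and (355,145) are orange. The mill is at (234,240), and the caddy is centred at about (323,215) with its steel well at (345,230). I'll confirm these in an enlarged crop.

Run:
```python
from h import *
import pickle
im=cv2.imread('pics/top0.png')[105:295,112:378]
cv2.imwrite('pics/c1.png',cv2.resize(im,None,fx=3,fy=3,interpolation=cv2.INTER_CUBIC))
im=cv2.imread('pics/scene0.png')[130:290,150:350]
cv2.imwrite('pics/c2.png',cv2.resize(im,None,fx=3.7,fy=3.7,interpolation=cv2.INTER_CUBIC))
s,c=pickle.load(open('top0.pkl','rb'))
for n,u,v,z in [('blk1',195,220,105),('blk2',293,130,105),('b1',130,187,105),('b2',137,240,105),('salt',240,197,90),('mill',234,240,170),('wide',310,237,39),('steel',345,230,39),('s1',300,201,39),('s2',337,193,39)]:
    print(n,onz(s,c,u,v,z).round())
```

```text
blk1 [477. 102.]
blk2 [ 679. -120.]
b1 [552. 247.]
b2 [435. 227.]
salt [528.   4.]
mill [429.  15.]
wide [ 438. -160.]
steel [ 453. -244.]
s1 [ 524. -139.]
s2 [ 542. -230.]
```

View pics/c1.png

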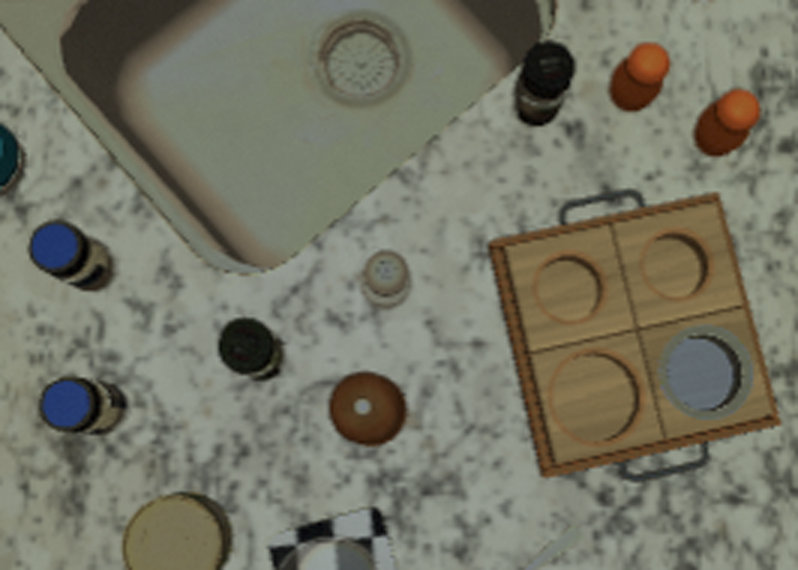

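View pics/c2.png

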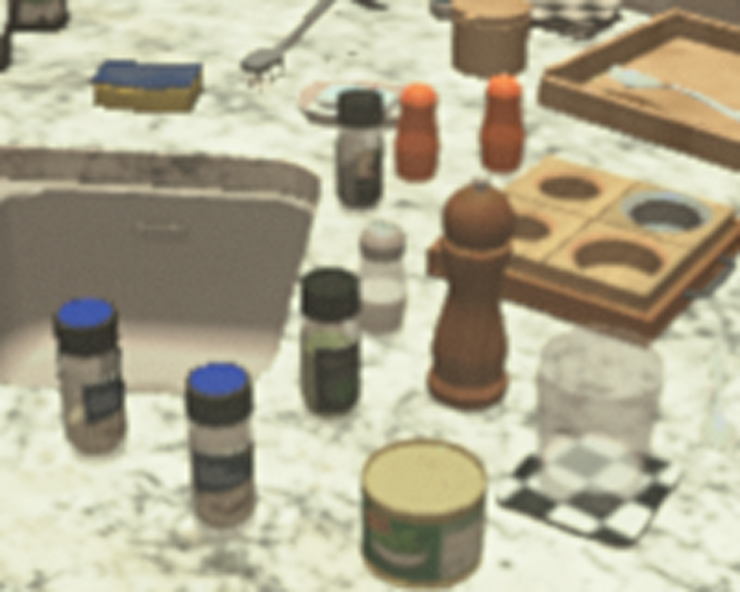

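Identification is confirmed. The green label is under the plain cap at top-view (195,220), and the tan label is under the one at (293,130). The glass salt shaker is at (241,195), the mill's nub at (233,240), the wide well bottom-left and the steel well bottom-right. Next I'll work out precise positions.

```bash
cat >> h.py <<'E'
def go(x,y,z,ang=None):
    "remaining move in tool axes (m), and turn about tool z (rad) to bring tool y to angle ang (mod pi)"
    s=sensors.read_state(); R=np.array(s['eef_rot']); p=np.array(s['tcp_pos'])
    d=R.T@(np.array([x,y,z])-p)/1000
    cur=np.arctan2(R[1,1],R[0,1]); w=0
    if ang is not None: w=-((ang-cur+np.pi/2)%np.pi-np.pi/2)
    tilt=R.T@np.array([0,0,-1.])
    print('t',round(s['time_s'],2),'tcp',p.round(1),'yang',round(cur,3),'| move',d.round(4),'turn z',round(w,3),'tilt',tilt.round(3)[:2],'w',round(s['width'],1),'gf',round(s['grip_force'],1),'F',np.round(s['wrist_force'],1),'q',np.round(s['joint_pos'],2))
E
python3 - <<'E'
from h import *
import pickle
s,c=pickle.load(open('top0.pkl','rb'))
def P(x,y,z): return onz(s,c,112+(x+.5)/3-.5,105+(y+.5)/3-.5,z)
W=np.array([P(595,397,39),P(705,373,41),P(568,288,39),P(676,267,39)])
print(W.round(1))
m=W.mean(0); e=((W[2]-W[0])+(W[3]-W[1])); e/=np.linalg.norm(e)
f=((W[1]-W[0])+(W[3]-W[2])); f/=np.linalg.norm(f)
a=(np.arctan2(e[1],e[0])+np.arctan2(f[1],f[0])+np.pi/2)/2
e=np.array([np.cos(a),np.sin(a)]);f=np.array([e[1],-e[0]])
print('centre',m,'a',a,[ (m+44.5*(i*e+j*f)).round(1) for i,j in [(-1,-1),(-1,1),(1,-1),(1,1)]])
for n,x,y,z in [('mill',362,407,170),('mill outline',367,408,138),('salt',388,270,85),('green',247,345,105),('tan',551,66,105),('or1',648,62,90),('or2',740,108,90)]: print(n,P(x,y,z).round(1))
# rough scene-view check
s,c=pickle.load(open('scene0.pkl','rb'))
def Q(x,y,z): return onz(s,c,150+x/3.7,130+y/3.7,z)
for n,x,y,z in [('mill nub',482,185,170),('mill head',478,214,140),('salt',382,232,87),('green',330,285,105),('tan',361,102,105)]: print(n,Q(x,y,z).round(1))
go(429,15,220,a)
E
```

```text
[[ 437.8 -159.5]
 [ 454.9 -247.4]
 [ 524.9 -141.8]
 [ 540.5 -229.8]]
centre [ 489.54824948 -194.61056483] a 0.19264175136253536 [array([ 437.4, -159.5]), array([ 454.4, -246.8]), array([ 524.7, -142.4]), array([ 541.7, -229.8])]
mill [428.6  18.4]
mill outline [429.   16.3]
salt [534.3   1.4]
green [477.3 104.4]
tan [ 687.5 -125.9]
or1 [ 695.3 -204.5]
or2 [ 656.9 -274.5]
mill nub [417.5  26. ]
mill head [430.2  13.8]
salt [526.5   6.7]
green [473.1 108. ]
tan [ 678.8 -119.8]
t 0.15 tcp [ 273.  -589.4  213.7] yang -1.137 | move [ 0.3956 -0.4828 -0.0055] turn z -1.33 tilt [-0.     0.002] w 94.9 gf 0.0 F [ 0.6  0.4 -0.9] q [-1.22  0.12  1.65 -0.    1.37 -0.08]
```

Emit:
move_arm:
  moves:
    - [[0,0,0.12,0,0,0,0.095],[0,0,0.12,0,0,0,0.095],[0,0,0,0.022,-0.047,-0.005,0.095],[0,0,0,0.022,-0.047,0,0.095],[0,0,0,0.022,-0.047,0,0.095]]

```text
time_s: 0.78
tcp_pos: [310.9, -437.1, 219.3]
eef_rot: [[0.981, 0.192, -0.0], [0.192, -0.981, 0.001], [0.0, -0.001, -1.0]]
wrist_force: [0.7, 0.5, 0.3]
width: 94.9
grip_force: 0.0
```

Emit:
move_arm:
  moves:
    - [[0,0,0,0.022,-0.047,0,0.095],[0,0,0,0.022,-0.047,0,0.095],[0,0,0,0.022,-0.047,0,0.095],[0,0,0,0.022,-0.047,0,0.095],[0,0,0,0.022,-0.047,0,0.095]]

```text
time_s: 1.4
tcp_pos: [373.4, -185.3, 219.5]
eef_rot: [[0.981, 0.192, 0.0], [0.192, -0.981, 0.0], [0.0, 0.0, -1.0]]
wrist_force: [-0.2, -0.5, -0.4]
width: 94.7
grip_force: 0.0
```

Emit:
move_arm:
  moves:
    - [[0,0,0,0.018,-0.03,0,0.095],[0,0,0,0.018,-0.03,0,0.095],[0,0,0,0,0,0,0.095],[0,0,0,0,0,0,0.095]]

```text
time_s: 1.9
tcp_pos: [397.0, -121.4, 219.5]
eef_rot: [[0.981, 0.193, -0.0], [0.193, -0.981, -0.0], [-0.001, 0.0, -1.0]]
wrist_force: [-0.5, 0.6, -0.5]
width: 94.9
grip_force: 0.0
```

Run:
```python
from h import *
import pickle
go(429,16,220,-1.378)
s,c=snap('wrist','w1'); pickle.dump((s,c),open('w1.pkl','wb'))
```

```text
t 1.9 tcp [ 397.  -121.4  219.5] yang -1.377 | move [ 0.0579 -0.1286 -0.0006] turn z 0.001 tilt [ 0.001 -0.   ] w 94.9 gf 0.0 F [-0.5  0.6 -0.5] q [-0.43 -0.43  2.14 -0.    1.44  0.95]
```

View pics/w1.png

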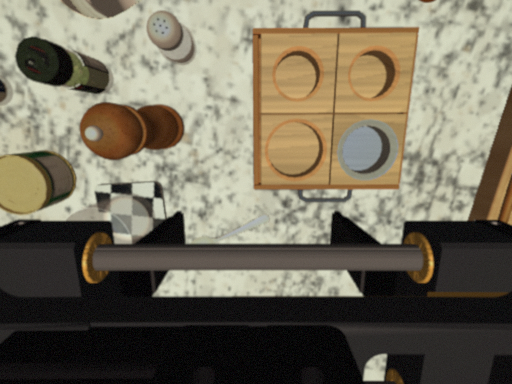

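The wrist view shows all four wells: (297,75), (374,74), wide at (295,150) and steel at (367,149). The mill's nub is at (92,133), the salt cap at (164,28) and the green jar's cap at (40,60).

Run:
```python
from h import *
import pickle
s,c=pickle.load(open('w1.pkl','rb'))
for n,u,v,z in [('wide',295,150,39),('steel',367,149,41),('s1',297,75,39),('s2',374,74,39),('nub',92,133,170),('head',112,131,138),('foot',163,127,6),('saltcap',163,28,87),('salt foot',178,47,3),('green',38,60,105)]:
    print(n,onz(s,c,u,v,z).round(1))
```

```text
wide [ 438.9 -162.1]
steel [ 457.3 -248.9]
s1 [ 524.4 -144.8]
s2 [ 542.6 -232.8]
nub [430.1  13.1]
head [430.6  14.1]
foot [432.4  13.1]
saltcap [532.   -2.5]
salt foot [533.8   6.5]
green [478.1 102.1]
```

Emit:
move_arm:
  moves:
    - [[0,0,0,0.0195,-0.0424,0,0.095],[0,0,0,0.0195,-0.0424,0,0.095],[0,0,0,0.0195,-0.0424,0,0.095],[0,0,0,0,0,0,0.095]]

```text
time_s: 2.45
tcp_pos: [430.4, 16.0, 219.5]
eef_rot: [[0.981, 0.196, -0.0], [0.196, -0.981, 0.0], [-0.0, -0.0, -1.0]]
wrist_force: [-0.1, -0.1, -0.6]
width: 94.8
grip_force: 0.0
```

Emit:
move_arm:
  moves:
    - [[0,0,0,0,0,0.03,0.095],[0,0,0,0,0,0.03,0.095],[0,0,0,0,0,0.03,0.095],[0,0,0,0,0,0.01,0.095],[0,0,0,0,0,0,0.095]]

```text
time_s: 3.08
tcp_pos: [429.9, 14.0, 119.4]
eef_rot: [[0.982, 0.191, -0.001], [0.191, -0.982, -0.0], [-0.001, -0.0, -1.0]]
wrist_force: [-0.3, 1.0, -0.2]
width: 95.1
grip_force: 0.0
```

Run:
```python
from h import *
go(430,14.5,119,-1.378)
s,c=snap('wrist','w2')
```

```text
t 3.08 tcp [429.9  14.  119.4] yang -1.379 | move [ 0.0002 -0.0005  0.0004] turn z -0.001 tilt [0.001 0.   ] w 95.1 gf 0.0 F [-0.3  1.  -0.2] q [-0.09 -0.31  2.22 -0.    1.24  1.29]
```

View pics/w2.png

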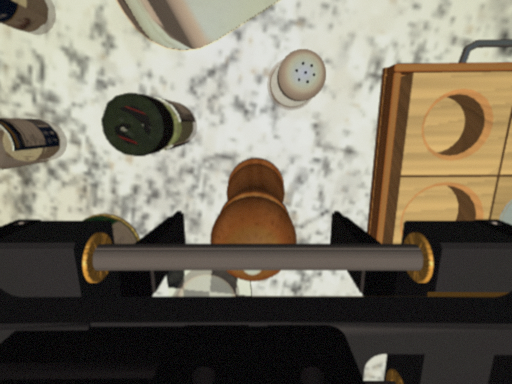

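The wrist view shows the mill's head at about (254,240), centred between the fingers. The salt cap is at (301,73) and the green cap at (135,124), and both are clear. I'll close on the head and lift.

Run:
```python
from h import *
s=sensors.read_state(); c=imaging.camera('wrist')
for n,u,v,z in [('saltcap',301,74,88),('green',133,124,105)]: print(n,onz(s,c,u,v,z).round(1))
```

```text
saltcap [532.7   2.9]
green [479.7 104. ]
```

Emit:
move_arm:
  moves:
    - [[0,0,0,0,0,0,0.045],[0,0,0,0,0,0,0.03],[0,0,0,0,0,0,0.03],[0,0,0,0,0,0,0.03],[0,0,0,0,0,0,0.03]]

```text
time_s: 3.8
tcp_pos: [430.1, 15.0, 119.7]
eef_rot: [[0.981, 0.193, -0.0], [0.193, -0.981, 0.0], [0.0, -0.0, -1.0]]
wrist_force: [0.2, 0.3, 0.7]
width: 50.5
grip_force: 0.1
```

Emit:
move_arm:
  moves:
    - [[0,0,0,0,0,-0.02,0.03],[0,0,0,0,0,-0.03,0.03],[0,0,0,0,0,-0.03,0.03],[0,0,0,0,0,0,0.03]]

```text
time_s: 4.3
tcp_pos: [431.6, 14.9, 201.7]
eef_rot: [[0.981, 0.193, 0.005], [0.193, -0.981, -0.0], [0.005, 0.001, -1.0]]
wrist_force: [0.7, 0.8, -2.4]
width: 47.6
grip_force: 30.0
```

Run:
```python
from h import *
go(438.2,-161,205,-1.378)
```

```text
t 4.3 tcp [431.6  14.9 201.7] yang -1.377 | move [-0.0274  0.1738 -0.0032] turn z 0.001 tilt [-0.005 -0.001] w 47.6 gf 30.0 F [ 0.7  0.8 -2.4] q [-0.09 -0.38  2.13  0.    1.39  1.29]
```

Emit:
move_arm:
  moves:
    - [[0,0,0,-0.0055,0.035,0,0.03],[0,0,0,-0.0055,0.035,0,0.03],[0,0,0,-0.0055,0.035,0,0.03],[0,0,0,-0.0055,0.035,0,0.03],[0,0,0,-0.0055,0.034,0,0.03]]

```text
time_s: 4.92
tcp_pos: [435.5, -161.7, 197.0]
eef_rot: [[0.981, 0.192, -0.003], [0.192, -0.981, 0.002], [-0.003, -0.002, -1.0]]
wrist_force: [0.1, 0.4, -2.2]
width: 47.4
grip_force: 30.0
```

Emit:
move_arm:
  moves:
    - [[0,0,0,0,0,0,0.03],[0,0,0,0,0,0,0.03],[0,0,0,0,0,0,0.03]]

```text
time_s: 5.3
tcp_pos: [436.4, -160.1, 198.9]
eef_rot: [[0.981, 0.194, -0.001], [0.194, -0.981, 0.001], [-0.001, -0.001, -1.0]]
wrist_force: [0.5, 0.7, -1.8]
width: 47.5
grip_force: 30.0
```

Run:
```python
from h import *
go(438.2,-161,130,-1.378)
s,a=snap('scene','s1');s,b=snap('top','t1')
a=a['color'][120:260,200:380];b=b['color'][130:280,220:400]
A=cv2.resize(a,(600,467),interpolation=cv2.INTER_CUBIC)
cv2.imwrite('pics/m1.png',A)
```

```text
t 5.3 tcp [ 436.4 -160.1  198.9] yang -1.376 | move [0.0017 0.0013 0.0689] turn z 0.002 tilt [0.001 0.001] w 47.5 gf 30.0 F [ 0.5  0.7 -1.8] q [-0.47 -0.29  2.07  0.    1.37  0.91]
```

View pics/m1.png

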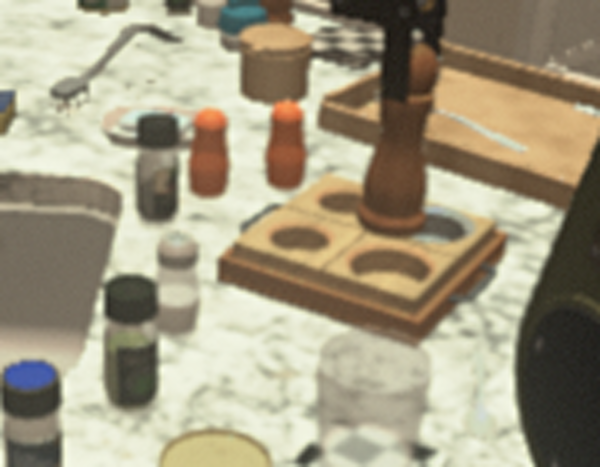

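Run:
```python
from h import *
s=sensors.read_state(); c=imaging.camera('scene')
for z in (76,80,84): print(z,onz(s,c,200+393*.3,120+218*.3,z).round(1))
print('head',onz(s,c,200+410*.3,120+70*.3,80+138).round(1))
print('well check wide',onz(s,c,200+391*.3,120+266*.3,39).round(1),'s1',onz(s,c,200+301*.3,120+238*.3,39).round(1))
s,c=snap('wrist','w3')
```

```text
76 [ 446.7 -173.8]
80 [ 442.1 -167.1]
84 [ 437.4 -160.4]
head [ 433.1 -157.9]
well check wide [ 434.7 -160.5] s1 [ 521.6 -143.6]
```

View pics/w3.png

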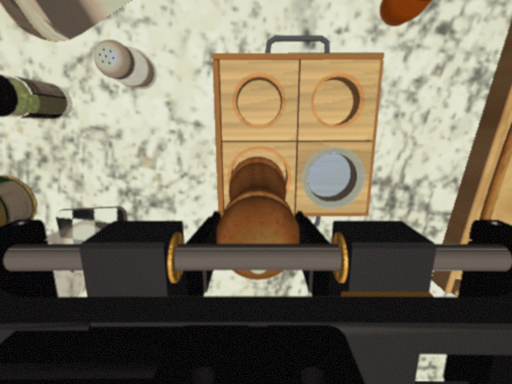

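The mill hangs upright above the wide well: its foot edge is at (257,156) and the well rim at about (258,175). I'll lower it.

Emit:
move_arm:
  moves:
    - [[0,0,0,0.0015,0.001,0.02,0.03],[0,0,0,0,0,0.015,0.03],[0,0,0,0,0,0.01,0.03],[0,0,0,0,0,0.007,0.03],[0,0,0,0,0,0,0.03]]

```text
time_s: 6.12
tcp_pos: [438.1, -161.6, 147.2]
eef_rot: [[0.981, 0.193, -0.001], [0.193, -0.981, 0.0], [-0.001, -0.001, -1.0]]
wrist_force: [-0.5, -0.8, -1.3]
width: 47.4
grip_force: 30.0
```

Emit:
move_arm:
  moves:
    - [[0,0,0,0,0,0.004,0.03],[0,0,0,0,0,0.004,0.03],[0,0,0,0,0,0.003,0.03],[0,0,0,0,0,0,0.03]]

```text
time_s: 6.62
tcp_pos: [438.1, -161.7, 136.3]
eef_rot: [[0.981, 0.193, -0.001], [0.193, -0.981, 0.0], [-0.0, -0.0, -1.0]]
wrist_force: [-0.8, 0.6, -2.3]
width: 47.6
grip_force: 30.0
```

Emit:
move_arm:
  moves:
    - [[0,0,0,0,0,0.003,0.03],[0,0,0,0,0,0.002,0.03],[0,0,0,0,0,0,0.03]]

```text
time_s: 7.0
tcp_pos: [438.6, -161.9, 131.9]
eef_rot: [[0.981, 0.193, 0.001], [0.193, -0.981, -0.0], [0.0, 0.0, -1.0]]
wrist_force: [-0.1, -0.3, -0.0]
width: 47.5
grip_force: 30.0
```

Emit:
move_arm:
  moves:
    - [[0,0,0,0,0,0.002,0.03],[0,0,0,0,0,0.0015,0.03],[0,0,0,0,0,0,0.03]]

```text
time_s: 7.38
tcp_pos: [440.1, -162.0, 131.8]
eef_rot: [[0.981, 0.193, 0.004], [0.193, -0.981, -0.0], [0.004, 0.001, -1.0]]
wrist_force: [-3.3, 3.1, 12.8]
width: 47.4
grip_force: 30.0
```

It has touched the floor, so I'll release.

Emit:
move_arm:
  moves:
    - [[0,0,0,0,0,-0.0025,0.03],[0,0,0,0,0,0,0.06],[0,0,0,0,0,0,0.09],[0,0,0,0,0,0,0.095],[0,0,0,0,0,0,0.095]]

```text
time_s: 8.0
tcp_pos: [438.2, -161.8, 130.4]
eef_rot: [[0.981, 0.193, -0.0], [0.193, -0.981, 0.0], [-0.0, -0.0, -1.0]]
wrist_force: [-0.9, -1.0, 0.2]
width: 82.1
grip_force: 0.0
```

Emit:
move_arm:
  moves:
    - [[0,0,0,0,0,-0.02,0.095],[0,0,0,0,0,-0.03,0.095],[0,0,0,0,0,-0.03,0.095],[0,0,0,0,0,-0.015,0.095],[0,0,0,0,0,0,0.095]]

```text
time_s: 8.62
tcp_pos: [438.8, -162.1, 226.5]
eef_rot: [[0.981, 0.193, 0.002], [0.193, -0.981, -0.001], [0.002, 0.001, -1.0]]
wrist_force: [0.5, 0.2, -0.4]
width: 94.8
grip_force: 0.0
```

Run:
```python
from h import *
go(533,2.5,220,.193)
s,a=snap('scene','s2')
cv2.imwrite('pics/m2.png',cv2.resize(a['color'][120:260,200:380],(600,467),interpolation=cv2.INTER_CUBIC))
```

```text
t 8.62 tcp [ 438.8 -162.1  226.5] yang -1.377 | move [ 0.1241 -0.1434  0.0065] turn z -1.57 tilt [-0.002 -0.001] w 94.8 gf 0.0 F [ 0.5  0.2 -0.4] q [-0.47 -0.3   2.03 -0.    1.41  0.91]
```

View pics/m2.png

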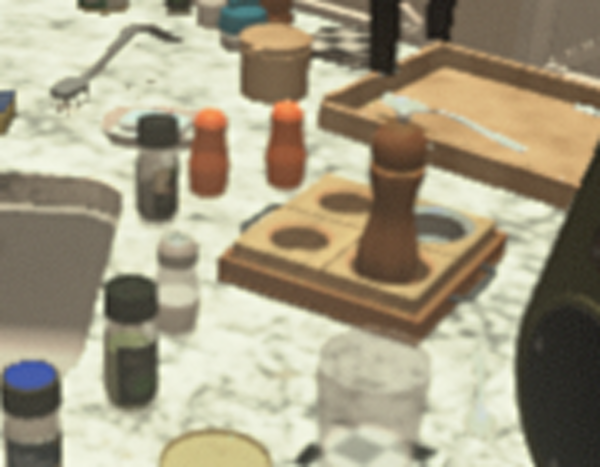

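The mill is upright in its well, with its foot at about (390,275) in the crop. Next is the salt.

Emit:
move_arm:
  moves:
    - [[0,0,-0.1745,0,0,0,0.095],[0,0,-0.1745,0,0,0,0.095],[0,0,-0.1745,0,0,0,0.095],[0,0,-0.1745,0,0,0,0.095],[0,0,-0.1745,0,0,0,0.095]]

```text
time_s: 9.3
tcp_pos: [437.5, -161.3, 223.4]
eef_rot: [[0.478, 0.878, -0.003], [0.878, -0.478, 0.002], [-0.0, -0.004, -1.0]]
wrist_force: [-0.6, -0.1, -0.6]
width: 95.1
grip_force: 0.0
```

Emit:
move_arm:
  moves:
    - [[0,0,-0.1745,0,0,0,0.095],[0,0,-0.1745,0,0,0,0.095],[0,0,-0.1745,0,0,0,0.095],[0,0,-0.1745,0,0,0,0.095],[0,0,0,0.0359,0.031,0,0.095]]

```text
time_s: 9.93
tcp_pos: [460.8, -121.5, 223.5]
eef_rot: [[-0.189, 0.982, -0.003], [0.982, 0.189, 0.0], [0.001, -0.003, -1.0]]
wrist_force: [0.8, -0.3, -0.2]
width: 95.1
grip_force: 0.0
```

Emit:
move_arm:
  moves:
    - [[0,0,0,0.0359,0.031,0,0.095],[0,0,0,0.0359,0.031,0,0.095],[0,0,0,0.0359,0.031,0,0.095],[0,0,0,0,0,0,0.095],[0,0,0,0,0,0,0.095]]

```text
time_s: 10.55
tcp_pos: [531.5, 2.8, 224.0]
eef_rot: [[-0.193, 0.981, -0.003], [0.981, 0.193, -0.0], [0.0, -0.003, -1.0]]
wrist_force: [-0.7, -0.2, 0.1]
width: 95.1
grip_force: 0.0
```

Run:
```python
from h import *
go(532.5,3,36,.193)
s,a=snap('wrist','w4')
```

```text
t 10.55 tcp [531.5   2.8 224. ] yang 0.194 | move [-1.00e-04  1.50e-03  1.88e-01] turn z 0.001 tilt [-0.     0.003] w 95.1 gf 0.0 F [-0.7 -0.2  0.1] q [-0.1  -0.14  1.9  -0.    1.39 -0.29]
```

View pics/w4.png

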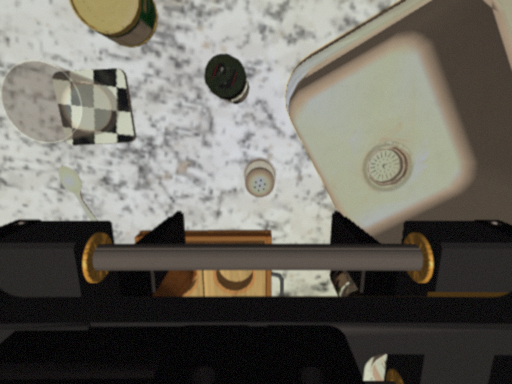

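The salt cap is at (260,182), and the green cap at (225,76) has room around it. The caddy is behind the fingers.

Run:
```python
from h import *
s=sensors.read_state(); c=imaging.camera('wrist')
print(onz(s,c,260,182,88),onz(s,c,260,163,0),onz(s,c,225,76,105))
```

```text
[533.7606407    3.82683938] [532.59639796  12.89477492] [479.41331169 103.55037555]
```

Emit:
move_arm:
  moves:
    - [[0,0,0,0.001,0.002,0.04,0.095],[0,0,0,0,0,0.04,0.095],[0,0,0,0,0,0.04,0.095],[0,0,0,0,0,0.035,0.095],[0,0,0,0,0,0.02,0.095]]

```text
time_s: 11.28
tcp_pos: [532.3, 3.2, 48.3]
eef_rot: [[-0.19, 0.982, -0.003], [0.982, 0.19, 0.0], [0.001, -0.003, -1.0]]
wrist_force: [-0.4, 0.2, -0.4]
width: 94.9
grip_force: 0.0
```

Emit:
move_arm:
  moves:
    - [[0,0,0,0,0,0.013,0.07],[0,0,0,0,0,0,0.035],[0,0,0,0,0,0,0.035],[0,0,0,0,0,0,0.035],[0,0,0,0,0,0,0.035]]

```text
time_s: 11.9
tcp_pos: [534.8, 4.4, 38.5]
eef_rot: [[-0.192, 0.981, 0.001], [0.981, 0.192, -0.0], [-0.0, 0.001, -1.0]]
wrist_force: [-0.5, 0.3, 1.0]
width: 50.5
grip_force: 0.0
```

Emit:
move_arm:
  moves:
    - [[0,0,0,0,0,0,0.035],[0,0,0,0,0,0,0.035],[0,0,0,0,0,0,0.035]]

```text
time_s: 12.28
tcp_pos: [534.4, 4.4, 37.9]
eef_rot: [[-0.192, 0.981, 0.0], [0.981, 0.192, 0.0], [-0.0, 0.0, -1.0]]
wrist_force: [0.2, 0.7, 0.8]
width: 38.5
grip_force: 29.7
```

Emit:
move_arm:
  moves:
    - [[0,0,0,0,0,-0.01,0.03],[0,0,0,0,0,-0.02,0.03],[0,0,0,0,0,-0.03,0.03],[0,0,0,0,0,-0.04,0.03],[0,0,0,0,0,0,0.03]]

```text
time_s: 12.9
tcp_pos: [536.8, 4.1, 142.0]
eef_rot: [[-0.192, 0.981, 0.008], [0.981, 0.192, -0.001], [-0.002, 0.008, -1.0]]
wrist_force: [-0.1, 0.5, -1.1]
width: 38.3
grip_force: 29.5
```

Run:
```python
from h import *
go(455.7,-248,140,.193)
s,a=snap('scene','s3')
s,b=snap('wrist','w5')
cv2.imwrite('pics/m3.png',np.hstack([cv2.resize(a['color'][130:240,210:320],(400,400),interpolation=cv2.INTER_CUBIC),cv2.resize(b['color'][130:300,170:340],(400,400),interpolation=cv2.INTER_CUBIC)]))
```

```text
t 12.9 tcp [536.8   4.1 142. ] yang 0.194 | move [-0.2318 -0.1281  0.0016] turn z 0.001 tilt [ 0.002 -0.008] w 38.3 gf 29.5 F [-0.1  0.5 -1.1] q [-0.09 -0.07  1.98  0.    1.23 -0.29]
```

View pics/m3.png

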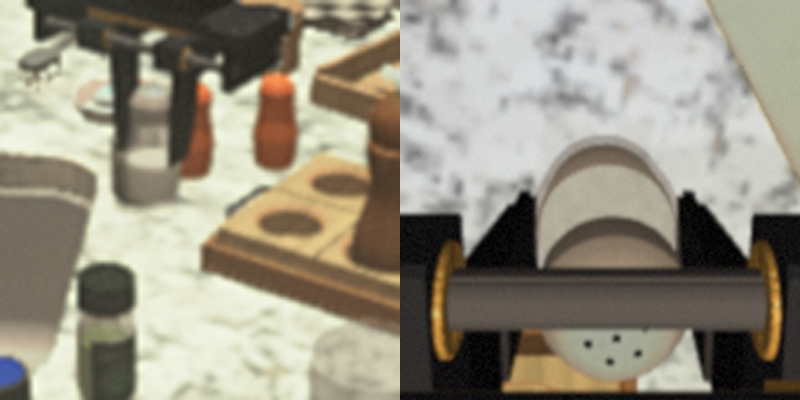

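The shaker hangs upright in the grip. I'll carry it round the mill.

Emit:
move_arm:
  moves:
    - [[0,0,0,-0.0464,-0.0064,0,0.03],[0,0,0,-0.0464,-0.0064,0,0.03],[0,0,0,-0.0464,-0.0064,0,0.03],[0,0,0,-0.0464,-0.0064,0,0.03],[0,0,0,-0.0464,-0.0064,0,0.03]]

```text
time_s: 13.62
tcp_pos: [545.9, -230.3, 134.9]
eef_rot: [[-0.192, 0.981, -0.004], [0.981, 0.192, 0.002], [0.003, -0.003, -1.0]]
wrist_force: [-0.0, -0.3, -1.3]
width: 38.2
grip_force: 29.5
```

Emit:
move_arm:
  moves:
    - [[0,0,0,0,-0.032,0,0.03],[0,0,0,0,-0.032,0,0.03],[0,0,0,0,-0.032,0,0.03],[0,0,0,0,0,0,0.03],[0,0,0,0,0,0,0.03]]

```text
time_s: 14.25
tcp_pos: [452.9, -247.5, 136.4]
eef_rot: [[-0.192, 0.981, -0.001], [0.981, 0.192, 0.001], [0.001, -0.001, -1.0]]
wrist_force: [0.5, -0.0, -1.2]
width: 38.3
grip_force: 29.5
```

Run:
```python
from h import *
go(455.7,-248,50,.193)
s,a=snap('wrist','w6')
```

```text
t 14.25 tcp [ 452.9 -247.5  136.4] yang 0.193 | move [-0.0011  0.0027  0.0864] turn z 0.0 tilt [-0.001  0.001] w 38.3 gf 29.5 F [ 0.5 -0.  -1.2] q [-0.6  -0.11  2.02  0.    1.23 -0.8 ]
```

Emit:
move_arm:
  moves:
    - [[0,0,0,-0.001,0.0027,0.02,0.03],[0,0,0,0,0,0.02,0.03],[0,0,0,0,0,0.02,0.03],[0,0,0,0,0,0.015,0.03],[0,0,0,0,0,0,0.03]]

```text
time_s: 14.92
tcp_pos: [455.5, -247.6, 61.1]
eef_rot: [[-0.193, 0.981, -0.003], [0.981, 0.193, 0.002], [0.002, -0.002, -1.0]]
wrist_force: [0.7, -0.2, -1.3]
width: 38.3
grip_force: 29.5
```

Emit:
move_arm:
  moves:
    - [[0,0,0,0,0,0.004,0.03],[0,0,0,0,0,0.003,0.03],[0,0,0,0,0,0.002,0.03],[0,0,0,0,0,0,0.03]]

```text
time_s: 15.42
tcp_pos: [456.0, -248.4, 53.7]
eef_rot: [[-0.192, 0.981, 0.0], [0.981, 0.192, -0.0], [-0.0, 0.0, -1.0]]
wrist_force: [0.1, -0.1, -2.3]
width: 38.3
grip_force: 29.5
```

Emit:
move_arm:
  moves:
    - [[0,0,0,0,0,0.002,0.03],[0,0,0,0,0,0.0015,0.03],[0,0,0,0,0,0,0.03]]

```text
time_s: 15.8
tcp_pos: [456.0, -248.3, 50.0]
eef_rot: [[-0.192, 0.981, -0.0], [0.981, 0.192, 0.0], [0.0, -0.0, -1.0]]
wrist_force: [-0.7, -0.3, -1.4]
width: 38.4
grip_force: 29.5
```

Emit:
move_arm:
  moves:
    - [[0,0,0,0,0,0.002,0.03],[0,0,0,0,0,0,0.03]]

```text
time_s: 16.05
tcp_pos: [456.4, -248.9, 49.9]
eef_rot: [[-0.192, 0.981, 0.0], [0.981, 0.192, -0.001], [-0.001, -0.0, -1.0]]
wrist_force: [-3.2, 1.0, 7.6]
width: 38.1
grip_force: 30.2
```

Emit:
move_arm:
  moves:
    - [[0,0,0,0,0,-0.001,0.03],[0,0,0,0,0,0,0.06],[0,0,0,0,0,0,0.08],[0,0,0,0,0,0,0.08],[0,0,0,0,0,0,0.08]]

```text
time_s: 16.68
tcp_pos: [456.0, -248.3, 49.0]
eef_rot: [[-0.192, 0.981, -0.0], [0.981, 0.192, 0.0], [0.0, -0.0, -1.0]]
wrist_force: [0.4, 0.1, 0.1]
width: 72.8
grip_force: 0.0
```

Emit:
move_arm:
  moves:
    - [[0,0,0,0,0,-0.03,0.08],[0,0,0,0,0,-0.05,0.08],[0,0,0,0,0,-0.05,0.08],[0,0,0,0,0,-0.045,0.08],[0,0,0,0,0,0,0.08]]

```text
time_s: 17.3
tcp_pos: [458.2, -249.8, 229.4]
eef_rot: [[-0.192, 0.981, 0.008], [0.981, 0.192, -0.005], [-0.007, 0.007, -1.0]]
wrist_force: [0.1, -1.0, 0.2]
width: 80.1
grip_force: 0.0
```

Run:
```python
from h import *
go(478.8,104,220,-1.378)
```

```text
t 17.3 tcp [ 458.2 -249.8  229.4] yang 0.193 | move [0.3433 0.0882 0.0077] turn z -1.57 tilt [ 0.007 -0.007] w 80.1 gf 0.0 F [ 0.1 -1.   0.2] q [-0.6  -0.18  1.92  0.    1.39 -0.8 ]
```

Emit:
move_arm:
  moves:
    - [[0,0,0.1745,0.0381,0.0098,0,0.08],[0,0,0.1745,0.0392,0.003,0,0.08],[0,0,0.1745,0.0391,-0.0038,0,0.08],[0,0,0.1745,0.0378,-0.0106,0,0.08],[0,0,0.1745,0.0354,-0.017,0,0.08]]

```text
time_s: 17.92
tcp_pos: [466.6, -50.9, 222.5]
eef_rot: [[0.633, 0.774, -0.002], [0.774, -0.633, 0.001], [-0.001, -0.002, -1.0]]
wrist_force: [0.5, 0.1, -0.5]
width: 79.8
grip_force: 0.0
```

Emit:
move_arm:
  moves:
    - [[0,0,0.1745,0.032,-0.0229,0,0.08],[0,0,0.1745,0.0275,-0.0281,0,0.08],[0,0,0.1745,0.0222,-0.0324,0,0.08],[0,0,0.1745,0.0162,-0.0358,0,0.08],[0,0,0,0,0,0,0.08]]

```text
time_s: 18.55
tcp_pos: [475.5, 106.4, 222.5]
eef_rot: [[0.98, 0.197, -0.003], [0.197, -0.98, -0.0], [-0.003, -0.0, -1.0]]
wrist_force: [0.1, -0.3, -0.7]
width: 80.0
grip_force: 0.0
```

Run:
```python
from h import *
go(478.8,104,61,-1.378)
```

```text
t 18.55 tcp [475.5 106.4 222.5] yang -1.373 | move [0.0032 0.0031 0.1615] turn z 0.005 tilt [0.003 0.   ] w 80.0 gf 0.0 F [ 0.1 -0.3 -0.7] q [ 0.11 -0.25  1.99  0.    1.4   1.48]
```

Emit:
move_arm:
  moves:
    - [[0,0,0,0.0032,0.003,0.03,0.08],[0,0,0,0,0,0.04,0.08],[0,0,0,0,0,0.04,0.08],[0,0,0,0,0,0.03,0.08],[0,0,0,0,0,0.02,0.08]]

```text
time_s: 19.18
tcp_pos: [478.3, 101.1, 61.3]
eef_rot: [[0.981, 0.194, -0.004], [0.194, -0.981, -0.001], [-0.004, 0.0, -1.0]]
wrist_force: [-0.8, 0.9, 0.6]
width: 79.7
grip_force: 0.0
```

Emit:
move_arm:
  moves:
    - [[0,0,0,0,0,0,0.06],[0,0,0,0,0,0,0.03],[0,0,0,0,0,0,0.03],[0,0,0,0,0,0,0.03],[0,0,0,0,0,0,0.03]]

```text
time_s: 19.8
tcp_pos: [480.6, 102.7, 65.1]
eef_rot: [[0.981, 0.193, 0.001], [0.193, -0.981, 0.001], [0.002, -0.0, -1.0]]
wrist_force: [-0.4, 1.1, 2.5]
width: 40.9
grip_force: 29.8
```

Emit:
move_arm:
  moves:
    - [[0,0,0,0,0,0,0.03],[0,0,0,0,0,0,0.03]]

```text
time_s: 20.05
tcp_pos: [480.7, 102.8, 65.0]
eef_rot: [[0.981, 0.193, 0.001], [0.193, -0.981, 0.001], [0.001, -0.0, -1.0]]
wrist_force: [-1.4, 1.4, 4.8]
width: 40.6
grip_force: 29.8
```

Emit:
move_arm:
  moves:
    - [[0,0,0,0,0,-0.01,0.03],[0,0,0,0,0,-0.025,0.03],[0,0,0,0,0,-0.03,0.03],[0,0,0,0,0,-0.03,0.03],[0,0,0,0,0,0,0.03]]

```text
time_s: 20.68
tcp_pos: [481.6, 102.3, 161.6]
eef_rot: [[0.981, 0.193, 0.005], [0.193, -0.981, 0.0], [0.005, 0.001, -1.0]]
wrist_force: [0.4, -0.0, -0.7]
width: 40.4
grip_force: 29.8
```

Emit:
move_arm:
  moves:
    - [[0,0,0,-0.0008,0.05,0,0.03],[0,0,0,-0.0008,0.05,0,0.03],[0,0,0,-0.0008,0.05,0,0.03],[0,0,0,-0.0008,0.05,0,0.03],[0,0,0,-0.0008,0.05,0,0.03]]

```text
time_s: 21.3
tcp_pos: [523.1, -145.0, 156.7]
eef_rot: [[0.981, 0.192, -0.003], [0.192, -0.981, 0.001], [-0.003, -0.002, -1.0]]
wrist_force: [0.9, 0.1, -0.4]
width: 40.6
grip_force: 29.8
```

Emit:
move_arm:
  moves:
    - [[0,0,0,0,0,0,0.03],[0,0,0,0,0,0,0.03]]

```text
time_s: 21.55
tcp_pos: [523.2, -143.1, 157.2]
eef_rot: [[0.981, 0.192, -0.003], [0.192, -0.981, 0.001], [-0.003, -0.002, -1.0]]
wrist_force: [-0.5, 0.3, -2.1]
width: 40.3
grip_force: 29.9
```

Run:
```python
from h import *
go(524.6,-143.6,76,-1.378)
s,a=snap('scene','s4');s,b=snap('wrist','w7')
cv2.imwrite('pics/m4.png',np.hstack([cv2.resize(a['color'][130:240,230:340],(400,400),interpolation=cv2.INTER_CUBIC),cv2.resize(b['color'][50:300,130:380],(400,400),interpolation=cv2.INTER_CUBIC)]))
```

```text
t 21.55 tcp [ 523.2 -143.1  157.2] yang -1.377 | move [0.0016 0.0009 0.0812] turn z 0.001 tilt [0.003 0.002] w 40.3 gf 29.9 F [-0.5  0.3 -2.1] q [-0.37 -0.07  1.95  0.    1.27  1.01]
```

View pics/m4.png

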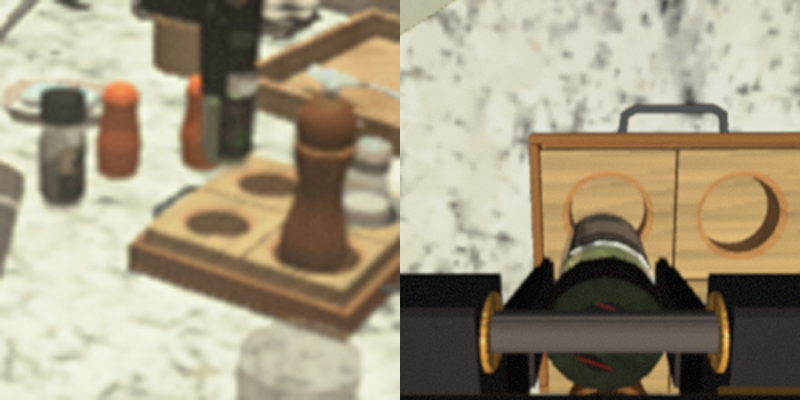

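The green jar hangs upright over small well 1, and the salt stands in the steel well. I'll lower the jar.

Emit:
move_arm:
  moves:
    - [[0,0,0,0.002,0.001,0.02,0.03],[0,0,0,0,0,0.02,0.03],[0,0,0,0,0,0.02,0.03],[0,0,0,0,0,0.013,0.03],[0,0,0,0,0,0,0.03]]

```text
time_s: 22.28
tcp_pos: [525.3, -143.8, 84.2]
eef_rot: [[0.981, 0.193, -0.003], [0.193, -0.981, 0.001], [-0.003, -0.002, -1.0]]
wrist_force: [-0.6, -0.5, -1.2]
width: 40.2
grip_force: 29.9
```

Emit:
move_arm:
  moves:
    - [[0,0,0,0,0,0.003,0.03],[0,0,0,0,0,0.002,0.03],[0,0,0,0,0,0,0.03],[0,0,0,0,0,0,0.03]]

```text
time_s: 22.78
tcp_pos: [526.7, -144.4, 81.5]
eef_rot: [[0.981, 0.193, 0.001], [0.193, -0.981, -0.0], [0.001, 0.0, -1.0]]
wrist_force: [1.0, 0.2, -1.4]
width: 40.4
grip_force: 29.9
```

Emit:
move_arm:
  moves:
    - [[0,0,0,0,0,0.003,0.03],[0,0,0,0,0,0.002,0.03],[0,0,0,0,0,0,0.03]]

```text
time_s: 23.15
tcp_pos: [526.5, -144.3, 76.1]
eef_rot: [[0.981, 0.193, 0.0], [0.193, -0.981, 0.0], [0.0, 0.0, -1.0]]
wrist_force: [0.6, 0.8, -1.1]
width: 40.5
grip_force: 29.9
```

Emit:
move_arm:
  moves:
    - [[0,0,0,0,0,0.002,0.03],[0,0,0,0,0,0,0.03]]

```text
time_s: 23.4
tcp_pos: [527.1, -144.2, 76.1]
eef_rot: [[0.981, 0.193, 0.001], [0.193, -0.981, 0.0], [0.001, -0.0, -1.0]]
wrist_force: [-3.7, 2.9, 7.1]
width: 40.7
grip_force: 30.0
```

Emit:
move_arm:
  moves:
    - [[0,0,0,0,0,-0.001,0.03],[0,0,0,0,0,0,0.06],[0,0,0,0,0,0,0.07],[0,0,0,0,0,0,0.07],[0,0,0,0,0,0,0.07]]

```text
time_s: 24.02
tcp_pos: [526.3, -144.3, 74.9]
eef_rot: [[0.981, 0.193, -0.0], [0.193, -0.981, 0.0], [-0.0, -0.0, -1.0]]
wrist_force: [0.1, 0.3, 0.5]
width: 69.1
grip_force: 0.0
```

Emit:
move_arm:
  moves:
    - [[0,0,0,0,0,-0.03,0.07],[0,0,0,0,0,-0.05,0.07],[0,0,0,0,0,-0.045,0.07],[0,0,0,0.04,0,0,0.07],[0,0,0,0.04,0,0,0.07]]

```text
time_s: 24.65
tcp_pos: [606.3, -129.0, 201.7]
eef_rot: [[0.981, 0.192, 0.003], [0.192, -0.981, -0.001], [0.002, 0.001, -1.0]]
wrist_force: [-0.3, -0.1, -0.4]
width: 70.0
grip_force: 0.0
```

Emit:
move_arm:
  moves:
    - [[0,0,0,0,0,0,0.07],[0,0,0,0,0,0,0.07]]

```text
time_s: 24.9
tcp_pos: [604.4, -128.9, 199.6]
eef_rot: [[0.981, 0.193, -0.001], [0.193, -0.981, 0.0], [-0.001, -0.0, -1.0]]
wrist_force: [-0.2, 0.7, 0.8]
width: 70.4
grip_force: 0.0
```

Run:
```python
from h import *
import pickle
go(683,-123,200,-1.378)
s,c=snap('wrist','w8'); pickle.dump((s,c),open('w8.pkl','wb'))
```

```text
t 24.9 tcp [ 604.4 -128.9  199.6] yang -1.377 | move [ 0.0783  0.0094 -0.0006] turn z 0.001 tilt [0.001 0.   ] w 70.4 gf 0.0 F [-0.2  0.7  0.8] q [-0.3   0.06  1.74 -0.    1.34  1.08]
```

View pics/w8.png

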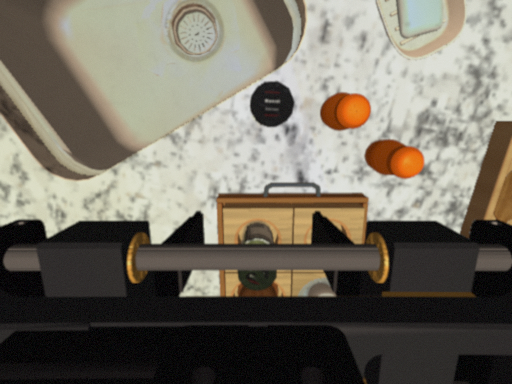

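The tan jar's plain black cap is at (272,104), with the nearest orange shaker's body at about (340,111). That leaves room for a 70 mm opening.

Run:
```python
from h import *
import pickle
s,c=pickle.load(open('w8.pkl','rb'))
p=onz(s,c,272,104,105);print(p,'orange',onz(s,c,353,111,88),onz(s,c,336,111,5))
go(p[0],p[1],62,-1.378)
```

```text
[ 688.13137096 -126.9669238 ] orange [ 697.99170634 -205.80142253] [ 702.35115199 -211.09948012]
t 24.95 tcp [ 604.1 -129.   199.7] yang -1.377 | move [0.083  0.0142 0.1376] turn z 0.001 tilt [0.001 0.   ] w 69.7 gf 0.0 F [ 0.3  1.4 -0.1] q [-0.3   0.06  1.74 -0.    1.34  1.08]
```

Emit:
move_arm:
  moves:
    - [[0,0,0,0.028,0.0047,0,0.07],[0,0,0,0.028,0.0047,0,0.07],[0,0,0,0.027,0.0047,0,0.07],[0,0,0,0,0,0,0.07],[0,0,0,0,0,0,0.07]]

```text
time_s: 25.58
tcp_pos: [688.0, -126.9, 200.1]
eef_rot: [[0.981, 0.192, -0.001], [0.192, -0.981, 0.0], [-0.001, -0.0, -1.0]]
wrist_force: [-0.8, 0.4, -0.4]
width: 69.8
grip_force: 0.0
```

Emit:
move_arm:
  moves:
    - [[0,0,0,0,0,0.04,0.07],[0,0,0,0,0,0.04,0.07],[0,0,0,0,0,0.035,0.07],[0,0,0,0,0,0.02,0.07],[0,0,0,0,0,0,0.07]]

```text
time_s: 26.2
tcp_pos: [687.5, -126.5, 63.6]
eef_rot: [[0.981, 0.192, -0.003], [0.192, -0.981, 0.001], [-0.003, -0.001, -1.0]]
wrist_force: [-0.8, -0.2, -0.2]
width: 69.9
grip_force: 0.0
```

Emit:
move_arm:
  moves:
    - [[0,0,0,0,0,0,0.03],[0,0,0,0,0,0,0.03],[0,0,0,0,0,0,0.03],[0,0,0,0,0,0,0.03],[0,0,0,0,0,0,0.03]]

```text
time_s: 26.82
tcp_pos: [689.7, -126.8, 66.1]
eef_rot: [[0.981, 0.193, 0.001], [0.193, -0.981, -0.0], [0.001, 0.001, -1.0]]
wrist_force: [-0.8, 0.5, 3.2]
width: 40.2
grip_force: 29.9
```

Emit:
move_arm:
  moves:
    - [[0,0,0,0,0,-0.01,0.03],[0,0,0,0,0,-0.03,0.03],[0,0,0,0,0,-0.035,0.03],[0,0,0,0,0,-0.03,0.03],[0,0,0,0,0,0,0.03]]

```text
time_s: 27.45
tcp_pos: [690.9, -127.2, 173.9]
eef_rot: [[0.981, 0.193, 0.006], [0.193, -0.981, -0.002], [0.006, 0.003, -1.0]]
wrist_force: [0.5, -0.4, -1.5]
width: 40.3
grip_force: 29.9
```

Emit:
move_arm:
  moves:
    - [[0,0,0,-0.033,0.0148,0,0.03],[0,0,0,-0.033,0.0148,0,0.03],[0,0,0,-0.033,0.0148,0,0.03],[0,0,0,-0.033,0.0148,0,0.03],[0,0,0,-0.033,0.0148,0,0.03]]

```text
time_s: 28.08
tcp_pos: [539.3, -231.1, 167.6]
eef_rot: [[0.981, 0.193, -0.003], [0.193, -0.981, 0.002], [-0.003, -0.002, -1.0]]
wrist_force: [-0.5, 0.7, -1.0]
width: 40.6
grip_force: 29.9
```

Emit:
move_arm:
  moves:
    - [[0,0,0,0,0,0,0.03],[0,0,0,0,0,0,0.03],[0,0,0,0,0,0,0.03]]

```text
time_s: 28.45
tcp_pos: [541.9, -230.5, 169.5]
eef_rot: [[0.981, 0.194, -0.001], [0.194, -0.981, 0.001], [-0.001, -0.001, -1.0]]
wrist_force: [-0.0, 0.0, -1.7]
width: 41.1
grip_force: 29.9
```

Run:
```python
from h import *
go(542,-231.3,77,-1.378)
snap('wrist','w9')
```

```text
t 28.45 tcp [ 541.9 -230.5  169.5] yang -1.376 | move [0.     0.0009 0.0925] turn z 0.002 tilt [0.001 0.001] w 41.1 gf 29.9 F [-0.   0.  -1.7] q [-0.49  0.02  1.83  0.    1.29  0.88]
```

Emit:
move_arm:
  moves:
    - [[0,0,0,0.001,0.001,0.025,0.03],[0,0,0,0,0,0.025,0.03],[0,0,0,0,0,0.02,0.03],[0,0,0,0,0,0.013,0.03],[0,0,0,0,0,0,0.03]]

```text
time_s: 29.12
tcp_pos: [542.1, -231.4, 85.9]
eef_rot: [[0.981, 0.193, -0.002], [0.193, -0.981, 0.001], [-0.002, -0.001, -1.0]]
wrist_force: [-0.2, -0.1, -1.3]
width: 40.2
grip_force: 29.9
```

Emit:
move_arm:
  moves:
    - [[0,0,0,0,0,0.003,0.03],[0,0,0,0,0,0.003,0.03],[0,0,0,0,0,0,0.03],[0,0,0,0,0,0,0.03]]

```text
time_s: 29.62
tcp_pos: [542.8, -232.0, 81.5]
eef_rot: [[0.981, 0.193, 0.0], [0.193, -0.981, -0.0], [0.0, 0.0, -1.0]]
wrist_force: [-0.9, -0.1, -0.3]
width: 40.7
grip_force: 29.9
```

Emit:
move_arm:
  moves:
    - [[0,0,0,0,0,0.002,0.03],[0,0,0,0,0,0,0.03]]

```text
time_s: 29.88
tcp_pos: [542.5, -231.9, 79.0]
eef_rot: [[0.981, 0.193, -0.0], [0.193, -0.981, 0.0], [-0.0, -0.0, -1.0]]
wrist_force: [0.3, -0.2, -1.1]
width: 40.7
grip_force: 29.9
```

Emit:
move_arm:
  moves:
    - [[0,0,0,0,0,0.002,0.03],[0,0,0,0,0,0.0015,0.03],[0,0,0,0,0,0,0.03]]

```text
time_s: 30.25
tcp_pos: [543.1, -231.8, 77.0]
eef_rot: [[0.981, 0.193, 0.001], [0.193, -0.981, 0.0], [0.001, -0.0, -1.0]]
wrist_force: [-1.8, 2.0, 5.1]
width: 40.6
grip_force: 30.0
```

Emit:
move_arm:
  moves:
    - [[0,0,0,0,0,-0.001,0.03],[0,0,0,0,0,0,0.06],[0,0,0,0,0,0,0.065],[0,0,0,0,0,0,0.065],[0,0,0,0,0,0,0.065]]

```text
time_s: 30.88
tcp_pos: [542.6, -231.9, 76.5]
eef_rot: [[0.981, 0.193, -0.0], [0.193, -0.981, 0.0], [-0.0, -0.0, -1.0]]
wrist_force: [0.4, -0.4, -0.5]
width: 64.9
grip_force: 0.0
```

Emit:
move_arm:
  moves:
    - [[0,0,0,0,0,-0.03,0.065],[0,0,0,0,0,-0.05,0.065],[0,0,0,0,0,-0.05,0.065],[0,0,0,0,0.05,0,0.065],[0,0,0,0,0.05,0,0.065]]

```text
time_s: 31.5
tcp_pos: [562.8, -331.1, 208.4]
eef_rot: [[0.981, 0.194, 0.002], [0.194, -0.981, -0.002], [0.002, 0.002, -1.0]]
wrist_force: [-0.1, -0.4, 0.6]
width: 65.0
grip_force: 0.0
```

Emit:
move_arm:
  moves:
    - [[0,0,0,0,0.06,0,0.065],[0,0,0,0,0.06,0,0.065],[0,0,0,0,0,0,0.065],[0,0,0,0,0,0,0.065]]

```text
time_s: 32.0
tcp_pos: [584.8, -447.4, 206.0]
eef_rot: [[0.981, 0.192, -0.001], [0.192, -0.981, 0.001], [-0.0, -0.001, -1.0]]
wrist_force: [0.3, 0.7, 0.1]
width: 65.1
grip_force: 0.0
```

Run:
```python
from h import *
s,a=snap('scene','s9');s,b=snap('top','t9')
cv2.imwrite('pics/m9.png',np.hstack([cv2.resize(a['color'][140:260,230:350],(400,400),interpolation=cv2.INTER_CUBIC),cv2.resize(b['color'][100:300,110:380],(400,400),interpolation=cv2.INTER_CUBIC)]))
```

```text
(no output)
```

View pics/m9.png

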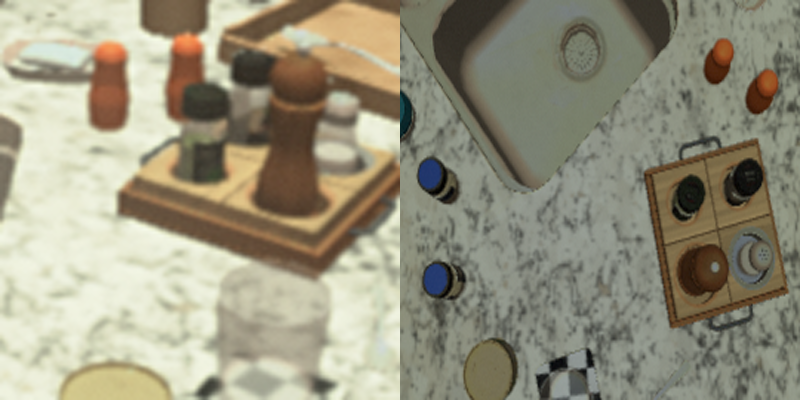

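All four are upright in their wells: the mill at (705,268), the salt at (752,257), and the jars at (690,197) and (745,180). The blue jars at (435,180) and (440,278) have not moved.

```bash
python3 -c "
from cell import order; print(order.job_done())"
```

```text
the job is handed in; nothing more can be done
None
```

The caddy is made up and handed in at about 32 s: pepper mill, salt shaker and both plain-capped jars are upright on the floors of their wells and let go, and the two blue-disc jars were left where they stood.

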